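# Load the tin rack and close it up one hole

### The arm

A 6-joint arm with a two-finger parallel gripper is mounted at the origin on the work surface. World frame = base frame: x ahead of the robot, y to its left, z up, the work surface at z = 0. Lengths are in m, angles in degrees, forces in N, time in s.
With the tool pointing down it reaches from about 0.375 to 0.9 m from the base axis. Payload 3.1 kg.
Tool frame: the origin (TCP) lies midway between the tips of the shut fingers; the grasp point (between the pads) lies bot.hold_point_z behind it (bot.hold_point_z is the distance from the TCP to the grasp point, in m); z points along the fingers, y is the direction in which the jaws open and shut (so a half turn about z gives the same grasp; the last joint's range is limited). The gripper opens to 87 mm and grips with 3 to 60 N. Pads are 19 mm wide; open, the fingers measure 117 mm over their backs; the gripper's body (75 mm by 190 mm) begins 51 mm behind the grasp point.
Start: joints at [-84.139, 30.224, 82.088, -0, 67.689, -10.227], TCP at [0.173, -0.6, 0.223] pointing down, gripper open.
Joint ranges: [-176.69, 176.69], [-43.24, 126.21], [12.49, 139.97], [-82, 262], [0, 151.66], [-163.58, 163.58]. Speed limits (degrees/s): [159.86, 159.86, 180, 180, 180, 180].

### API

Orientations are given as a 3x3 rotation matrix whose columns are the frame's x, y, z axes.
In Python, from rig import bot, vision, hand_in gives the robot as it stands. The module is installed in compiled form; this text tells all that it offers.
- The arm moves only by the shell command python3 -m handwheel 'ROWS'. ROWS is JSON, a list of rows, each an object of numbers: "hand": the gripper's target within -1 to 1 (fully open at 1, half-way at 0, shut at -1); "dx", "dy", "dz": the shift along the world's x, y, z in cm; "wx", "wy", "wz": the turn, a rotation vector about the world's x, y, z in rad. In form: [{"hand": .., "dx": .., "dy": .., "dz": .., "wx": .., "wy": .., "wz": ..}, ...]. A call has 1 to 10 rows; each row shifts and turns the commanded pose from where the row before left it; what a row does not reach is not made up. A row lasts 1/10 s, in which the tool goes at most 50 mm and 8.59 degrees, less where a joint would pass 70% of its speed; a pose out of reach is approached as far as the arm can. A call with a gripper value outside its range is refused whole. The fingers move at their own pace and stop on an object; the grip force is fixed at half the most. Time passes only in rows, so rows that do not move let the fingers close. It gives the time, the measured TCP pose, the force and the opening at its end, in the units of the state.
- bot.read_state(): the state, without advancing time (a new reading comes with each control period).
- vision.capture(name): name is "scene" or "top"; returns (picture, depth): 384x512x3 uint8, red, green, blue; 384x512 float32, m along the optical axis (not along the pixel's ray), 0 where there is no reading.
- vision.get_calibration(name): a dict with "fx", "fy", "cx", "cy" (pixels), "rvec" (rotation vector, rad) and "tvec" (3), from world to camera coordinates, as OpenCV has them. Camera axes: x right, y down, z forward; pixel columns grow to the right and rows downward; lengths in m; the calibration is good to about 2 mm. A picture is of the moment at which its call begins. get_calibration takes no time and is no camera call.
- hand_in(): hands the job in, once; it reports no verdict.
The state is a dict: "time_s": time; "joint_positions": joint angles; "qvel": joint speeds; "tau": joint torques, N m; "position": TCP position; "tcp_rot": TCP orientation; "force": force on the tool from outside, world axes, zero at the start; "moment": the same for the moment, N m; "opening": opening from 0.0 (shut) to 1.0 (fully open).
Only numpy, scipy, OpenCV 4.12 (cv2) and the standard library are available. Lean on these libraries where they do the work, as an engineer would, in place of code of your own. Each camera call takes 0.05 s, during which the arm holds its last target.

### The job

Stand the spare orange tin upright in the free space of the extending rack, between the green tin and the movable orange end plate, while the rack is still extended. Then close the rack up to its next hole: press the red spring button until the latch lets go, start the sleeve towards the tins, let the button go and push the sleeve on until the button clicks out again. Leave all three tins standing in the rack, do not knock any over, and leave the mug and the jar where they are.

Things in the scene. Friction and masses are not known exactly. Their poses are not given: they have to be found in the camera images.
- rack: extending tin rack fixed to the worktop, 400 mm long along its own y, which points to the sliding sleeve; own x to the red button's side, z up. Origin on the worktop under its middle. Fixed steel end plate (124 mm high): inner face at y = -190 mm; floor rails from there to y = +66 mm; legs at y = +15 mm. Beyond the orange end plate the grey sleeve runs on over the inner tube
- rack_floor (a point): point on the rack's floor, on the row's centre line at the rack's y = -30 mm, in the free space: a place for the middle of a tin's underside. Tins stand in one row along the rack's y on two aluminium rails 80 mm above the worktop, 74 mm wide between 10 mm high side lips
- sleeve (a joint): sliding sleeve, m: 0 = extended, latched; grows as sleeve and orange end plate slide towards the fixed end plate (rack's -y). The next hole, hidden inside, lies 30 to 50 mm on and differs each time: feel for it. Play in a hole about 1.5 mm either way; friction about 4 N, up to 10 N when shoving tins; end stop 75 mm
- button (a joint): red spring button of the latch, m: 0 = fully out (latched), 0.007 = fully in. Past about 5 mm the latch lets go. Let go between holes it stays about 5 mm in, riding on the tube, and springs out by itself at the next hole; held in, it passes over the hole. 5 N to start, 9 N fully in
- button_face (a point): centre of the outer face of the red round button (20 mm across; stands 11 mm out of the sleeve's +x side when out, 4 mm when in), facing the rack's +x, 55 mm above the worktop, 75 mm from the sleeve's free end. The sleeve is 40 mm wide (bare far side 51 mm from the face of the released button) and reaches from 36 to 74 mm above the worktop
- sleeve_end (a point): centre of the sleeve's flat black free end face (40 mm wide, 38 mm high, 55 mm above the worktop), facing the rack's +y; pushing on it towards -y closes the rack; it lies at the rack's y = +210 mm when extended
- end_plate (a point): centre of the face, towards the tins, of the movable orange end plate (70 mm wide, 42 mm high, 6 mm thick, 82 to 124 mm above the worktop); it moves with the sleeve, at the rack's y = +45 mm when extended
- tin_spare_mid (a point): the spare, orange tin: upright round, 58 mm across, 88 mm tall, 250 g, lid of the same colour, paper band; point at its centre, half-way up (44 mm above its underside), z along its axis; it starts on the worktop
- tin_a_mid (a point): grey tin: upright round, 58 mm across, 88 mm tall, 250 g, lid of the same colour, paper band; point at its centre, half-way up (44 mm above its underside), z along its axis; it stands in the rack next to the fixed end plate
- tin_b_mid (a point): green tin: upright round, 58 mm across, 88 mm tall, 250 g, lid of the same colour, paper band; point at its centre, half-way up (44 mm above its underside), z along its axis; it stands in the rack beside the grey one
- mug_mid (a point): white mug with a handle, 76 mm across, 90 mm tall, on the worktop; point on its axis half-way up; leave alone
- jar_mid (a point): glass jar with a black cap, 64 mm across, 95 mm tall, on the worktop; point on its axis half-way up; leave alone
There are look-alikes about, which are no part of the job. What is shaped like the part that bears tin_a_mid but pink or yellow is not meant. Leave any blue or yellow look-alike of the part that bears tin_b_mid alone.

How it is judged:
By the outcome, as a careful person would: the job done as asked, in the order asked, and still so for the second after the job is handed in, with the robot touching nothing.
It also fails if it takes over 58 s, if anything falls off the work surface, if the arm or the gripper's body presses on something with over 40 N, if the wrist force passes 120 N, or if a joint passes its speed limit or range.

## Working session

There is one attempt and no reset: what is moved stays moved. The work goes in short steps, Python scripts to look and compute and a shell command to move; the robot and the scene stay as the last step left them, time stands still between calls to the robot, and variables do not carry over. Pictures are saved under pics/ and viewed, and the job is handed in when it is done.

```bash
mkdir -p pics; cat > h.py <<'E'
import numpy as np,cv2
from rig import bot,vision,hand_in
def cap(n,save=None):
    p,d=vision.capture(n)
    if save: cv2.imwrite('pics/'+save,p[:,:,::-1])
    np.savez('/tmp/'+n+'.npz',p=p,d=d)
    return p,d
def cloud(n,d):
    c=vision.get_calibration(n)
    R=cv2.Rodrigues(np.array(c['rvec'],float))[0];t=np.array(c['tvec'],float).ravel()
    v,u=np.mgrid[:d.shape[0],:d.shape[1]]
    P=np.stack([(u-c['cx'])/c['fx']*d,(v-c['cy'])/c['fy']*d,d],-1)
    return (P-t)@R
E
python3 - <<'E'
from h import *
cap('scene','s0.png');cap('top','t0.png')
s=bot.read_state();print(s['time_s'],s['position'],s['tcp_rot'],s['force'],s['opening'],bot.hold_point_z)
E
```

```text
0.1 [ 0.17317157 -0.59983736  0.22168411] [[ 9.60836667e-01  2.77115252e-01 -1.92923818e-04]
 [ 2.77115100e-01 -9.60834799e-01  1.92638013e-03]
 [ 3.48461399e-04 -1.90439877e-03 -9.99998126e-01]] [-0.10380668 -0.44341885 -0.38744312] 0.9985895975170751 0.0187
```

View pics/s0.png

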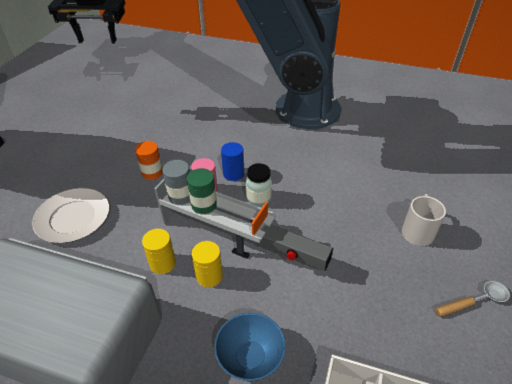

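View pics/t0.png

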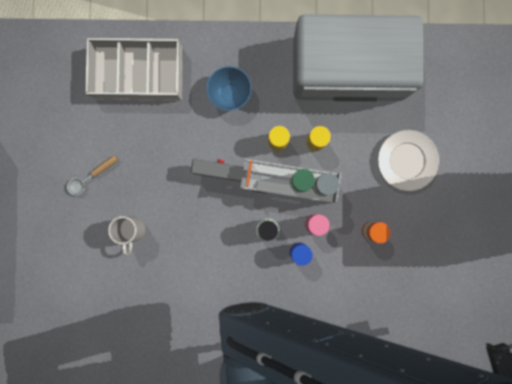

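The scene view shows the rack at about (220,210), with the grey and green tins in it at (176,182) and (202,190). The orange plate is at (261,218), the red button at (292,255) and the sleeve end at (328,255).

Candidates for the spare tin:
- Orange: scene (149,160), top (379,232).
- Pink: top (318,225).
- Blue: top (301,254).
- Yellow: top (279,137) and (319,137).

The orange one fits the description. Next I'll measure it and check a close crop.

```bash
python3 - <<'E'
from h import *
ims=[]
for n in('scene','top'):
    z=np.load('/tmp/%s.npz'%n);p,d=z['p'],z['d'];X=cloud(n,d);ok=d>0
    hsv=cv2.cvtColor(p,cv2.COLOR_RGB2HSV).astype(int);H,S,V=hsv[...,0],hsv[...,1],hsv[...,2]
    x,y,zz=X[...,0],X[...,1],X[...,2]
    def rep(l,m):
        k,lab,st,ce=cv2.connectedComponentsWithStats((m&ok).astype(np.uint8))
        for i in range(1,k):
            if st[i,4]>=8:
                q=X[lab==i];print(n,l,st[i,4],ce[i].round(),np.median(q,0).round(4),'min',np.percentile(q,3,0).round(3),'max',np.percentile(q,97,0).round(3))
    reg=(np.hypot(x,y)>.2)&(np.abs(x)<1)&(zz<.3)&(zz>.0)
    rep('orange',reg&(S>180)&(H>=4)&(H<18)&(V>90)&(zz>.03))
    rep('red',reg&(S>180)&((H<4)|(H>174)))
    rep('green',reg&(S>100)&(H>60)&(H<90)&(zz>.1))
    if n=='top':
        rep('tops85',(zz>.075)&(zz<.105)&reg&(x>.2))
        rep('tall',(zz>.15)&(zz<.19)&reg&(x>.2))
        rep('sleeve',(zz>.066)&(zz<.079)&reg&(x>.2))
s=cv2.imread('pics/s0.png');t=cv2.imread('pics/t0.png')
a=cv2.resize(s[130:280,130:345],(645,450),interpolation=cv2.INTER_CUBIC);cv2.imwrite('pics/c1.png',a)
b=cv2.resize(t[120:260,180:400],(770,490),interpolation=cv2.INTER_CUBIC);cv2.imwrite('pics/c2.png',b)
E
```

```text
scene orange 2219 [415.   8.] [-0.7402  0.2888  0.0651] min [-0.749 -0.008  0.032] max [-0.731  0.474  0.113]
scene orange 934 [495.  14.] [-0.7404  0.5757  0.0806] min [-0.749  0.517  0.033] max [-0.732  0.639  0.132]
scene orange 437 [147. 153.] [ 0.4393 -0.3276  0.0846] min [ 0.406 -0.356  0.055] max [ 0.455 -0.307  0.088]
scene orange 219 [259. 218.] [0.5901 0.0265 0.1116] min [0.555 0.019 0.089] max [0.619 0.032 0.123]
scene red 74 [291. 255.] [0.6253 0.1082 0.0585] min [0.617 0.099 0.048] max [0.629 0.117 0.064]
scene green 626 [200. 182.] [ 0.5765 -0.1103  0.1653] min [ 0.543 -0.138  0.137] max [ 0.592 -0.087  0.168]
top orange 319 [379. 232.] [ 0.4254 -0.332   0.0885] min [ 0.401 -0.355  0.084] max [ 0.448 -0.308  0.092]
top green 17 [296. 180.] [ 0.56   -0.0964  0.168 ] min [ 0.551 -0.102  0.165] max [ 0.569 -0.092  0.171]
top green 12 [303. 185.] [ 0.5489 -0.1142  0.1685] min [ 0.541 -0.119  0.167] max [ 0.555 -0.107  0.17 ]
top tops85 8 [295.  42.] [ 0.9501 -0.0983  0.102 ] min [ 0.938 -0.099  0.076] max [ 0.963 -0.098  0.104]
top tops85 593 [351.  95.] [ 0.8052 -0.2601  0
[... 3611 characters left out ...]
leeve 12 [288. 181.] [ 0.5668 -0.0823  0.0673] min [ 0.558 -0.086  0.066] max [ 0.571 -0.076  0.069]
top sleeve 36 [135. 228.] [0.4328 0.3374 0.0711] min [0.398 0.333 0.067] max [0.462 0.358 0.078]
top sleeve 47 [114. 231.] [0.4231 0.4    0.073 ] min [0.393 0.374 0.067] max [0.453 0.405 0.079]
top sleeve 13 [263. 221.] [ 0.4531 -0.0143  0.0688] min [ 0.443 -0.027  0.067] max [ 0.456 -0.001  0.073]
top sleeve 24 [369. 231.] [ 0.4288 -0.3086  0.0733] min [ 0.402 -0.322  0.068] max [ 0.45  -0.305  0.077]
top sleeve 10 [257. 230.] [0.4267 0.0023 0.0683] min [0.418 0.002 0.067] max [0.436 0.005 0.074]
top sleeve 28 [124. 250.] [0.371  0.3678 0.0754] min [0.359 0.365 0.07 ] max [0.385 0.373 0.079]
```

```bash
ls pics
```

```text
c1.png
c2.png
s0.png
t0.png
```

View pics/c1.png

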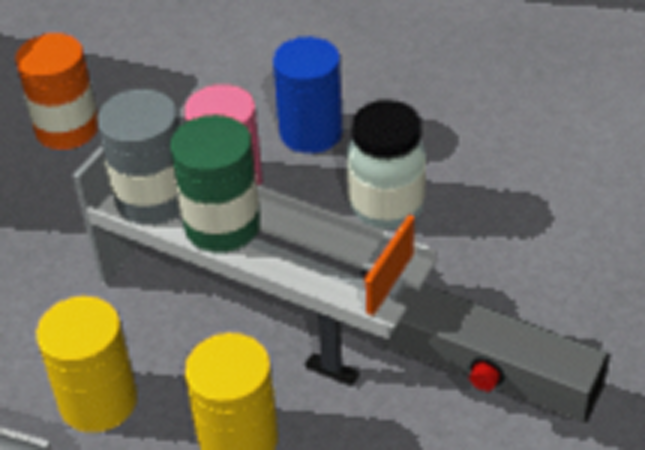

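View pics/c2.png

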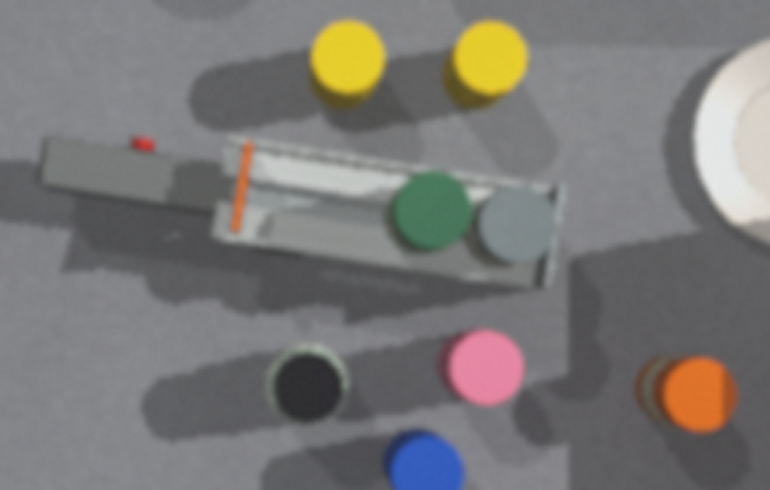

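```bash
python3 - <<'E'
from h import *
z=np.load('/tmp/top.npz');p,d=z['p'],z['d'];X=cloud('top',d)
m=np.zeros(d.shape,np.uint8);m[150:190,185:243]=1
x,y,zz=X[...,0],X[...,1],X[...,2]
m=(m>0)&(zz>.068)&(zz<.08)
q=X[m][:,:2].astype(np.float32)
c,s,a=cv2.minAreaRect(q*1000);print('sleeve rect mm',c,s,a,cv2.boxPoints((c,s,a)).round(1).tolist())
# rail+lips top z .08-.093
m2=np.zeros(d.shape,bool);m2[155:205,240:345]=1
m2&=(zz>.085)&(zz<.1)
r=cv2.minAreaRect((X[m2][:,:2]*1000).astype(np.float32));print('lips',r,cv2.boxPoints(r).round(1).tolist())
for nm,(v0,v1,u0,u1) in dict(green=(165,195,285,315),grey=(170,200,312,343)).items():
    mm=np.zeros(d.shape,bool);mm[v0:v1,u0:u1]=1;mm&=(zz>.16)
    print(nm,cv2.minEnclosingCircle((X[mm][:,:2]*1000).astype(np.float32)),X[mm].mean(0))
mm=np.zeros(d.shape,bool);mm[215:250,362:395]=1;mm&=(zz>.08)
print('orange',cv2.minEnclosingCircle((X[mm][:,:2]*1000).astype(np.float32)),X[mm].mean(0))
# orange plate in top, z>.11
mm=np.zeros(d.shape,bool);mm[155:195,235:260]=1;mm&=(zz>.11)
print('plate',np.c_[X[mm]].round(3)[::6].tolist())
E
```

```text
sleeve rect mm (593.6146240234375, 112.51679992675781) (152.77084350585938, 51.60251998901367) 75.82131958007812 [[549.9000244140625, 44.79999923706055], [599.9000244140625, 32.099998474121094], [637.2999877929688, 180.3000030517578], [587.2999877929688, 192.89999389648438]]
lips ((564.8449096679688, -82.62498474121094), (256.2598876953125, 80.38129425048828), 81.34046173095703) [[505.79998779296875, -203.1999969482422], [585.2999877929688, -215.3000030517578], [623.9000244140625, 38.0], [544.4000244140625, 50.099998474121094]]
green ((525.6558227539062, -69.37055969238281), 85.18265533447266) [ 0.56029368 -0.11281792  0.1761414 ]
grey ((520.7655029296875, -100.0643081665039), 109.91165161132812) [ 0.55085309 -0.17263071  0.1754686 ]
orange ((447.2124328613281, -179.62533569335938), 183.30393981933594) [ 0.42441454 -0.32882755  0.1003588 ]
plate [[0.614, 0.022, 0.123], [0.608, 0.022, 0.126], [0.603, 0.022, 0.124], [0.595, 0.025, 0.126], [0.589, 0.025, 0.126], [0.581, 0.027, 0.125], [0.576, 0.027, 0.125], [0.571, 0.027, 0.123], [0.563, 0.03, 0.123], [0.558, 0.03, 0.123], [0.552, 0.03, 0.123]]
```

The crop confirms it: the orange tin with a paper band, at scene (149,160), is the only orange tin, at about (0.4245, -0.3315).

Rack fit:
- **Axes:** y axis about (0.1495, 0.9888), origin about (0.574, -0.021).
- **Cross-check:** the predicted button and plate positions match the images.

I'll move above the spare tin with the jaws along the rack's x.

```bash
python3 -m handwheel '[{"hand":1,"dx":2.5,"dy":2.7,"wz":0.114},{"hand":1,"dx":2.5,"dy":2.7,"wz":0.114},{"hand":1,"dx":2.5,"dy":2.7,"wz":0.114},{"hand":1,"dx":2.5,"dy":2.7,"wz":0.114},{"hand":1,"dx":2.5,"dy":2.7,"wz":0.114},{"hand":1,"dx":2.5,"dy":2.7,"wz":0.114},{"hand":1,"dx":2.5,"dy":2.7,"wz":0.114},{"hand":1,"dx":2.5,"dy":2.7,"wz":0.114},{"hand":1,"dx":2.5,"dy":2.7,"wz":0.114},{"hand":1,"dx":2.5,"dy":2.7,"wz":0.114}]'
python3 -m handwheel '[{"hand":1},{"hand":1}]'; python3 - <<'E'
from h import *
s=bot.read_state();print(s['position'],s['tcp_rot'],s['joint_positions'])
cap('scene','s1.png')
E
```

```text
[ 0.17317157 -0.59983736  0.22168411] [[ 9.60836667e-01  2.77115252e-01 -1.92923818e-04]
 [ 2.77115100e-01 -9.60834799e-01  1.92638013e-03]
 [ 3.48461399e-04 -1.90439877e-03 -9.99998126e-01]] [-8.41378630e+01  3.02717015e+01  8.21501538e+01  2.99519896e-04
  6.76890700e+01 -1.02260971e+01]invalid input
invalid input
```

```bash
python3 -m handwheel '[{"hand":1.0,"dx":0,"dy":0,"dz":0,"wx":0,"wy":0,"wz":0}]'
```

```text
time_s: 0.25
position: [0.1732, -0.6002, 0.2221]
tcp_rot: [[0.961, 0.277, -0.0], [0.277, -0.961, 0.001], [0.0, -0.001, -1.0]]
force: [1.0, -0.7, -0.9]
opening: 1.001
```

Every key has to be given in each row.

```bash
python3 -m handwheel '[{"hand":1,"dx":2.5,"dy":2.7,"dz":0,"wx":0,"wy":0,"wz":0.114},{"hand":1,"dx":2.5,"dy":2.7,"dz":0,"wx":0,"wy":0,"wz":0.114},{"hand":1,"dx":2.5,"dy":2.7,"dz":0,"wx":0,"wy":0,"wz":0.114},{"hand":1,"dx":2.5,"dy":2.7,"dz":0,"wx":0,"wy":0,"wz":0.114},{"hand":1,"dx":2.5,"dy":2.7,"dz":0,"wx":0,"wy":0,"wz":0.114},{"hand":1,"dx":2.5,"dy":2.7,"dz":0,"wx":0,"wy":0,"wz":0.114},{"hand":1,"dx":2.5,"dy":2.7,"dz":0,"wx":0,"wy":0,"wz":0.114},{"hand":1,"dx":2.5,"dy":2.7,"dz":0,"wx":0,"wy":0,"wz":0.114},{"hand":1,"dx":2.5,"dy":2.7,"dz":0,"wx":0,"wy":0,"wz":0.114},{"hand":1,"dx":2.5,"dy":2.7,"dz":0,"wx":0,"wy":0,"wz":0.114}]'
python3 -m handwheel '[{"hand":1,"dx":0,"dy":0,"dz":0,"wx":0,"wy":0,"wz":0},{"hand":1,"dx":0,"dy":0,"dz":0,"wx":0,"wy":0,"wz":0}]'; python3 - <<'E'
from h import *
s=bot.read_state();print(s['position'],s['tcp_rot'],s['joint_positions'])
cap('scene','s1.png')
E
```

```text
time_s: 1.25
position: [0.4241, -0.3293, 0.2226]
tcp_rot: [[0.145, 0.989, 0.0], [0.989, -0.145, -0.0], [-0.0, 0.0, -1.0]]
force: [-0.4, -1.0, 1.0]
opening: 1.004
time_s: 1.45
position: [0.4236, -0.33, 0.2226]
tcp_rot: [[0.148, 0.989, -0.0], [0.989, -0.148, -0.0], [-0.0, -0.0, -1.0]]
force: [0.6, -0.2, 0.3]
opening: 1.001
[ 0.42359032 -0.32995619  0.2225714 ] [[ 1.48069860e-01  9.88976866e-01 -2.73540221e-04]
 [ 9.88976802e-01 -1.48069965e-01 -4.14082984e-04]
 [-4.50021583e-04 -2.09211724e-04 -9.99999877e-01]] [-4.98317038e+01  2.34493336e+01  9.47408781e+01 -3.09535597e-02
  6.18017715e+01 -4.13019872e+01]
```

View pics/s1.png

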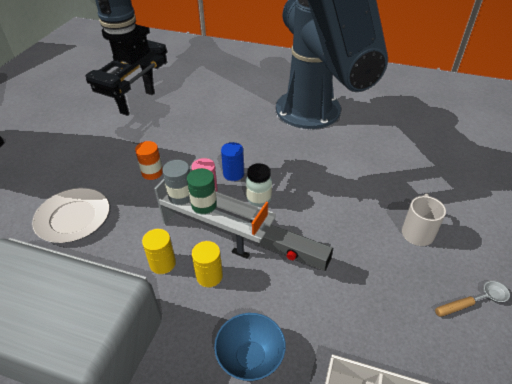

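```bash
python3 - <<'E'
from h import *
c=vision.get_calibration('scene')
K=np.array([[c['fx'],0,c['cx']],[0,c['fy'],c['cy']],[0,0,1.]])
print(cv2.projectPoints(np.array([[.4236,-.33,.2226],[.4236,-.33,.0],[.4236,-.33,.088]]),np.array(c['rvec'],float),np.array(c['tvec'],float),K,None)[0])
E
```

```text
[[[137.39332374 102.06891925]]

 [[154.13659835 171.77798866]]

 [[148.08809562 146.59560905]]]
```

The s1 view shows the open fingers at (122,100) and (150,85), with the TCP projecting onto the tin's axis. The body is long along the jaw direction. Descending now.

```bash
python3 -m handwheel '[{"hand":1,"dx":0.1,"dy":-0.15,"dz":-2,"wx":0,"wy":0,"wz":0},{"hand":1,"dx":0,"dy":0,"dz":-2,"wx":0,"wy":0,"wz":0},{"hand":1,"dx":0,"dy":0,"dz":-2,"wx":0,"wy":0,"wz":0},{"hand":1,"dx":0,"dy":0,"dz":-2,"wx":0,"wy":0,"wz":0},{"hand":1,"dx":0,"dy":0,"dz":-2,"wx":0,"wy":0,"wz":0},{"hand":1,"dx":0,"dy":0,"dz":-2,"wx":0,"wy":0,"wz":0},{"hand":1,"dx":0,"dy":0,"dz":-2,"wx":0,"wy":0,"wz":0},{"hand":1,"dx":0,"dy":0,"dz":-2,"wx":0,"wy":0,"wz":0},{"hand":1,"dx":0,"dy":0,"dz":-2,"wx":0,"wy":0,"wz":0},{"hand":1,"dx":0,"dy":0,"dz":0,"wx":0,"wy":0,"wz":0}]'
python3 -m handwheel '[{"hand":-1,"dx":0,"dy":0,"dz":0,"wx":0,"wy":0,"wz":0},{"hand":-1,"dx":0,"dy":0,"dz":0,"wx":0,"wy":0,"wz":0},{"hand":-1,"dx":0,"dy":0,"dz":0,"wx":0,"wy":0,"wz":0},{"hand":-1,"dx":0,"dy":0,"dz":0,"wx":0,"wy":0,"wz":0},{"hand":-1,"dx":0,"dy":0,"dz":0,"wx":0,"wy":0,"wz":0},{"hand":-1,"dx":0,"dy":0,"dz":0,"wx":0,"wy":0,"wz":0},{"hand":-1,"dx":0,"dy":0,"dz":0,"wx":0,"wy":0,"wz":0},{"hand":-1,"dx":0,"dy":0,"dz":0,"wx":0,"wy":0,"wz":0}]'
```

```text
time_s: 2.5
position: [0.4221, -0.3321, 0.0403]
tcp_rot: [[0.152, 0.988, -0.003], [0.988, -0.152, 0.004], [0.003, -0.004, -1.0]]
force: [0.1, 0.0, -0.3]
opening: 0.999
time_s: 3.3
position: [0.4248, -0.3325, 0.0433]
tcp_rot: [[0.149, 0.989, 0.001], [0.989, -0.149, -0.001], [-0.001, 0.001, -1.0]]
force: [0.6, 0.4, 6.2]
opening: 0.664
```

```bash
python3 -m handwheel '[{"hand":-1,"dx":0,"dy":0,"dz":1,"wx":0,"wy":0,"wz":0},{"hand":-1,"dx":0,"dy":0,"dz":3,"wx":0,"wy":0,"wz":0},{"hand":-1,"dx":0,"dy":0,"dz":3,"wx":0,"wy":0,"wz":0},{"hand":-1,"dx":0,"dy":0,"dz":3,"wx":0,"wy":0,"wz":0},{"hand":-1,"dx":0,"dy":0,"dz":3,"wx":0,"wy":0,"wz":0},{"hand":-1,"dx":0,"dy":0,"dz":3,"wx":0,"wy":0,"wz":0},{"hand":-1,"dx":0,"dy":0,"dz":3,"wx":0,"wy":0,"wz":0},{"hand":-1,"dx":0,"dy":0,"dz":2,"wx":0,"wy":0,"wz":0},{"hand":-1,"dx":0,"dy":0,"dz":0,"wx":0,"wy":0,"wz":0}]'
python3 -m handwheel '[{"hand":-1,"dx":1.4,"dy":2.8,"dz":0,"wx":0,"wy":0,"wz":0},{"hand":-1,"dx":1.4,"dy":2.8,"dz":0,"wx":0,"wy":0,"wz":0},{"hand":-1,"dx":1.4,"dy":2.8,"dz":0,"wx":0,"wy":0,"wz":0},{"hand":-1,"dx":1.4,"dy":2.8,"dz":0,"wx":0,"wy":0,"wz":0},{"hand":-1,"dx":1.4,"dy":2.8,"dz":0,"wx":0,"wy":0,"wz":0},{"hand":-1,"dx":1.4,"dy":2.8,"dz":0,"wx":0,"wy":0,"wz":0},{"hand":-1,"dx":1.4,"dy":2.8,"dz":0,"wx":0,"wy":0,"wz":0},{"hand":-1,"dx":1.4,"dy":2.8,"dz":0,"wx":0,"wy":0,"wz":0},{"hand":-1,"dx":1.4,"dy":2.8,"dz":0,"wx":0,"wy":0,"wz":0},{"hand":-1,"dx":1.4,"dy":2.8,"dz":0,"wx":0,"wy":0,"wz":0}]'
python3 -m handwheel '[{"hand":-1,"dx":0.1,"dy":0,"dz":0,"wx":0,"wy":0,"wz":0},{"hand":-1,"dx":0,"dy":0,"dz":0,"wx":0,"wy":0,"wz":0},{"hand":-1,"dx":0,"dy":0,"dz":0,"wx":0,"wy":0,"wz":0}]'
python3 - <<'E'
from h import *
cap('scene','s2.png')
E
```

```text
time_s: 4.2
position: [0.4251, -0.3329, 0.2554]
tcp_rot: [[0.149, 0.989, 0.004], [0.989, -0.149, -0.004], [-0.004, 0.004, -1.0]]
force: [0.8, -0.2, -2.2]
opening: 0.66
time_s: 5.2
position: [0.5631, -0.0504, 0.2504]
tcp_rot: [[0.149, 0.989, -0.004], [0.989, -0.149, 0.001], [0.0, -0.005, -1.0]]
force: [-0.2, -0.7, -2.1]
opening: 0.659
time_s: 5.5
position: [0.5641, -0.0524, 0.2514]
tcp_rot: [[0.15, 0.989, -0.003], [0.989, -0.15, 0.0], [-0.0, -0.003, -1.0]]
force: [-0.3, -0.6, -2.2]
opening: 0.663
```

View pics/s2.png

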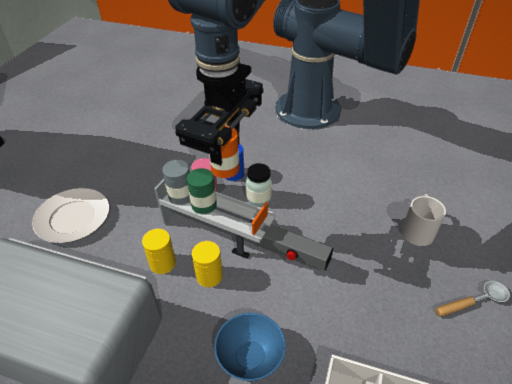

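The s2 view shows the tin held upright at (228,155), behind the green tin. I'll correct the offset and lower most of the way.

```bash
python3 -m handwheel '[{"hand":-1,"dx":0.5,"dy":0.15,"dz":-1,"wx":0,"wy":0,"wz":0},{"hand":-1,"dx":0,"dy":0,"dz":-2,"wx":0,"wy":0,"wz":0},{"hand":-1,"dx":0,"dy":0,"dz":-2,"wx":0,"wy":0,"wz":0},{"hand":-1,"dx":0,"dy":0,"dz":-2,"wx":0,"wy":0,"wz":0},{"hand":-1,"dx":0,"dy":0,"dz":-2,"wx":0,"wy":0,"wz":0},{"hand":-1,"dx":0,"dy":0,"dz":-2,"wx":0,"wy":0,"wz":0},{"hand":-1,"dx":0,"dy":0,"dz":0,"wx":0,"wy":0,"wz":0},{"hand":-1,"dx":0,"dy":0,"dz":0,"wx":0,"wy":0,"wz":0}]'
python3 - <<'E'
from h import *
cap('scene','s3.png')
E
```

```text
time_s: 6.35
position: [0.5701, -0.051, 0.1421]
tcp_rot: [[0.15, 0.989, -0.001], [0.989, -0.15, 0.0], [0.0, -0.001, -1.0]]
force: [0.4, -0.3, -1.6]
opening: 0.664
```

View pics/s3.png

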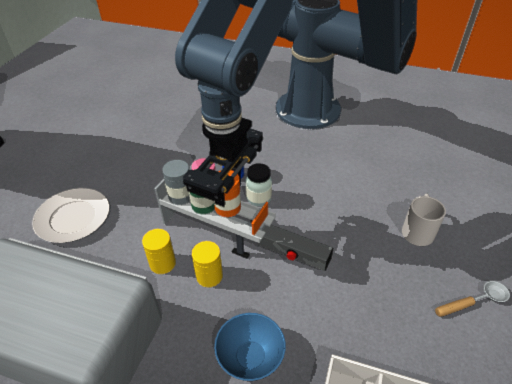

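The s3 view shows the tin at (230,200), between the green tin and the orange plate. Lowering to the floor.

```bash
python3 -m handwheel '[{"hand":-1,"dx":0,"dy":0,"dz":-0.8,"wx":0,"wy":0,"wz":0},{"hand":-1,"dx":0,"dy":0,"dz":-0.6,"wx":0,"wy":0,"wz":0},{"hand":-1,"dx":0,"dy":0,"dz":-0.2,"wx":0,"wy":0,"wz":0},{"hand":-1,"dx":0,"dy":0,"dz":0,"wx":0,"wy":0,"wz":0},{"hand":-1,"dx":0,"dy":0,"dz":0,"wx":0,"wy":0,"wz":0}]'
python3 -m handwheel '[{"hand":-1,"dx":0,"dy":0,"dz":-0.1,"wx":0,"wy":0,"wz":0},{"hand":-1,"dx":0,"dy":0,"dz":0,"wx":0,"wy":0,"wz":0}]'
```

```text
time_s: 6.9
position: [0.5703, -0.0505, 0.1266]
tcp_rot: [[0.149, 0.989, 0.0], [0.989, -0.149, -0.0], [0.0, 0.0, -1.0]]
force: [0.2, -0.2, -2.1]
opening: 0.662
time_s: 7.1
position: [0.5703, -0.0505, 0.1256]
tcp_rot: [[0.149, 0.989, 0.0], [0.989, -0.149, -0.0], [-0.0, 0.0, -1.0]]
force: [0.0, -0.2, -2.1]
opening: 0.666
```

```bash
python3 -m handwheel '[{"hand":-1,"dx":0,"dy":0,"dz":-0.1,"wx":0,"wy":0,"wz":0},{"hand":-1,"dx":0,"dy":0,"dz":0,"wx":0,"wy":0,"wz":0}]'
python3 -m handwheel '[{"hand":-1,"dx":0,"dy":0,"dz":-0.1,"wx":0,"wy":0,"wz":0},{"hand":-1,"dx":0,"dy":0,"dz":0,"wx":0,"wy":0,"wz":0}]'
```

```text
time_s: 7.3
position: [0.5702, -0.0505, 0.1245]
tcp_rot: [[0.149, 0.989, -0.0], [0.989, -0.149, 0.0], [0.0, -0.0, -1.0]]
force: [-1.0, -0.3, -1.4]
opening: 0.66
time_s: 7.5
position: [0.5701, -0.0505, 0.1234]
tcp_rot: [[0.149, 0.989, -0.0], [0.989, -0.149, 0.0], [0.0, -0.0, -1.0]]
force: [0.3, 0.5, -2.3]
opening: 0.658
```

```bash
python3 -m handwheel '[{"hand":-1,"dx":0,"dy":0,"dz":-0.1,"wx":0,"wy":0,"wz":0},{"hand":-1,"dx":0,"dy":0,"dz":0,"wx":0,"wy":0,"wz":0}]'
python3 -m handwheel '[{"hand":-1,"dx":0,"dy":0,"dz":-0.1,"wx":0,"wy":0,"wz":0},{"hand":-1,"dx":0,"dy":0,"dz":0,"wx":0,"wy":0,"wz":0}]'
```

```text
time_s: 7.7
position: [0.5702, -0.0504, 0.1233]
tcp_rot: [[0.149, 0.989, 0.0], [0.989, -0.149, -0.0], [-0.0, 0.0, -1.0]]
force: [-1.9, 0.2, 4.5]
opening: 0.658
time_s: 7.9
position: [0.5702, -0.0504, 0.1233]
tcp_rot: [[0.149, 0.989, 0.0], [0.989, -0.149, -0.0], [-0.0, 0.0, -1.0]]
force: [-3.2, 1.4, 10.6]
opening: 0.665
```

The floor is felt at TCP z = 0.1233. Release.

```bash
python3 -m handwheel '[{"hand":-1,"dx":0,"dy":0,"dz":0.1,"wx":0,"wy":0,"wz":0},{"hand":0.5,"dx":0,"dy":0,"dz":0,"wx":0,"wy":0,"wz":0},{"hand":1,"dx":0,"dy":0,"dz":0,"wx":0,"wy":0,"wz":0},{"hand":1,"dx":0,"dy":0,"dz":0,"wx":0,"wy":0,"wz":0},{"hand":1,"dx":0,"dy":0,"dz":0,"wx":0,"wy":0,"wz":0},{"hand":1,"dx":0,"dy":0,"dz":0,"wx":0,"wy":0,"wz":0}]'
python3 -m handwheel '[{"hand":1,"dx":0,"dy":0,"dz":1,"wx":0,"wy":0,"wz":0},{"hand":1,"dx":0,"dy":0,"dz":2,"wx":0,"wy":0,"wz":0},{"hand":1,"dx":0,"dy":0,"dz":2,"wx":0,"wy":0,"wz":0},{"hand":1,"dx":0,"dy":0,"dz":2,"wx":0,"wy":0,"wz":0},{"hand":1,"dx":0,"dy":0,"dz":1,"wx":0,"wy":0,"wz":0},{"hand":1,"dx":0,"dy":0,"dz":0,"wx":0,"wy":0,"wz":0}]'
python3 -m handwheel '[{"hand":1,"dx":0.5,"dy":3.2,"dz":0,"wx":0,"wy":0,"wz":0},{"hand":1,"dx":0.5,"dy":3.2,"dz":0,"wx":0,"wy":0,"wz":0},{"hand":1,"dx":0.5,"dy":3.2,"dz":0,"wx":0,"wy":0,"wz":0},{"hand":1,"dx":0.5,"dy":3.2,"dz":0,"wx":0,"wy":0,"wz":0},{"hand":1,"dx":0.5,"dy":3.2,"dz":0,"wx":0,"wy":0,"wz":0},{"hand":1,"dx":0,"dy":0,"dz":0,"wx":0,"wy":0,"wz":0},{"hand":1,"dx":0,"dy":0,"dz":0,"wx":0,"wy":0,"wz":0}]'
python3 - <<'E'
from h import *
cap('scene','s4.png');cap('top','t4.png')
print(bot.read_state()['force'])
E
```

```text
time_s: 8.5
position: [0.5703, -0.0505, 0.1224]
tcp_rot: [[0.15, 0.989, -0.0], [0.989, -0.15, 0.0], [0.0, -0.0, -1.0]]
force: [0.0, -0.6, -1.0]
opening: 0.977
time_s: 9.1
position: [0.5714, -0.0508, 0.2045]
tcp_rot: [[0.149, 0.989, 0.004], [0.989, -0.149, -0.001], [-0.001, 0.004, -1.0]]
force: [0.5, -1.0, -0.2]
opening: 0.999
time_s: 9.8
position: [0.5945, 0.1099, 0.2015]
tcp_rot: [[0.148, 0.989, -0.002], [0.989, -0.148, -0.001], [-0.001, -0.002, -1.0]]
force: [0.1, -0.6, 0.6]
opening: 1.002
[-0.46840936 -0.49789437  0.32275007]
```

View pics/s4.png

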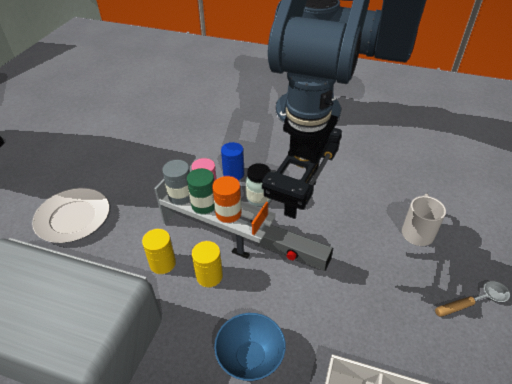

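View pics/t4.png

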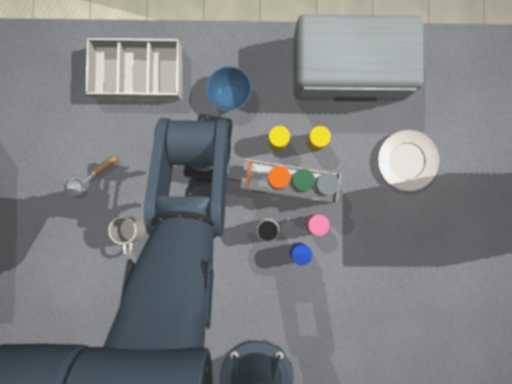

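The orange tin stands upright at scene (228,200) and top (279,177), between the green tin and the plate. Next I'll lower the open jaws around the sleeve at the button. The centre is set for the pressed width (button face at x = 24 mm, far side at -20 mm).

```bash
python3 -m handwheel '[{"hand":1,"dx":0.2,"dy":0.2,"dz":-1.5,"wx":0,"wy":0,"wz":0},{"hand":1,"dx":0,"dy":0,"dz":-2,"wx":0,"wy":0,"wz":0},{"hand":1,"dx":0,"dy":0,"dz":-2,"wx":0,"wy":0,"wz":0},{"hand":1,"dx":0,"dy":0,"dz":-2,"wx":0,"wy":0,"wz":0},{"hand":1,"dx":0,"dy":0,"dz":-2,"wx":0,"wy":0,"wz":0},{"hand":1,"dx":0,"dy":0,"dz":-2,"wx":0,"wy":0,"wz":0},{"hand":1,"dx":0,"dy":0,"dz":-2,"wx":0,"wy":0,"wz":0},{"hand":1,"dx":0,"dy":0,"dz":-2,"wx":0,"wy":0,"wz":0},{"hand":1,"dx":0,"dy":0,"dz":-1,"wx":0,"wy":0,"wz":0},{"hand":1,"dx":0,"dy":0,"dz":0,"wx":0,"wy":0,"wz":0}]'
python3 -m handwheel '[{"hand":1,"dx":0,"dy":0,"dz":0,"wx":0,"wy":0,"wz":0},{"hand":1,"dx":0,"dy":0,"dz":0,"wx":0,"wy":0,"wz":0}]'
python3 - <<'E'
from h import *
cap('scene','s5.png')
im=cv2.imread('pics/s5.png')[170:320,200:400];cv2.imwrite('pics/s5c.png',cv2.resize(im,(800,600)))
E
```

```text
time_s: 10.9
position: [0.5957, 0.1107, 0.0354]
tcp_rot: [[0.151, 0.989, -0.004], [0.989, -0.151, -0.0], [-0.001, -0.004, -1.0]]
force: [0.1, -0.2, 0.4]
opening: 1.004
time_s: 11.1
position: [0.5981, 0.1113, 0.0385]
tcp_rot: [[0.15, 0.989, 0.002], [0.989, -0.15, -0.0], [0.0, 0.002, -1.0]]
force: [-0.4, 0.1, -0.6]
opening: 1.001
```

View pics/s5c.png

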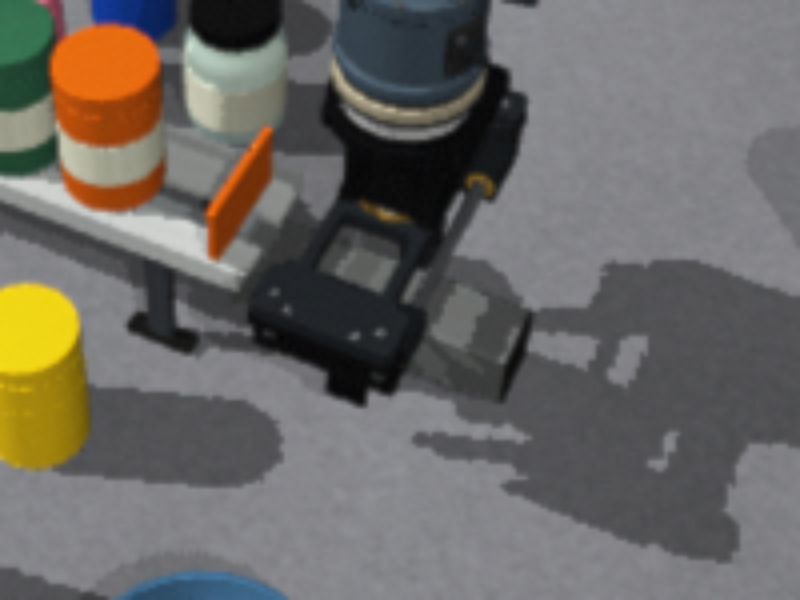

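The crop shows the jaws straddling the sleeve, with the button-side finger at (350,385) in front of the button. A small correction, then close.

```bash
python3 -m handwheel '[{"hand":1,"dx":-0.15,"dy":0.05,"dz":-0.2,"wx":0,"wy":0,"wz":0},{"hand":0.4,"dx":0,"dy":0,"dz":0,"wx":0,"wy":0,"wz":0},{"hand":0.4,"dx":0,"dy":0,"dz":0,"wx":0,"wy":0,"wz":0},{"hand":0.4,"dx":0,"dy":0,"dz":0,"wx":0,"wy":0,"wz":0}]'
python3 -m handwheel '[{"hand":-1,"dx":0,"dy":0,"dz":0,"wx":0,"wy":0,"wz":0},{"hand":-1,"dx":0,"dy":0,"dz":0,"wx":0,"wy":0,"wz":0},{"hand":-1,"dx":0,"dy":0,"dz":0,"wx":0,"wy":0,"wz":0},{"hand":-1,"dx":0,"dy":0,"dz":0,"wx":0,"wy":0,"wz":0},{"hand":-1,"dx":0,"dy":0,"dz":0,"wx":0,"wy":0,"wz":0}]'
```

```text
time_s: 11.55
position: [0.5958, 0.1121, 0.0357]
tcp_rot: [[0.149, 0.989, 0.0], [0.989, -0.149, 0.0], [0.0, 0.0, -1.0]]
force: [0.0, -0.1, 0.7]
opening: 0.811
time_s: 12.05
position: [0.5993, 0.1115, 0.0358]
tcp_rot: [[0.15, 0.989, 0.007], [0.989, -0.15, -0.0], [0.001, 0.007, -1.0]]
force: [5.1, -1.7, -3.5]
opening: 0.532
```

```bash
python3 -m handwheel '[{"hand":-1,"dx":0,"dy":0,"dz":0,"wx":0,"wy":0,"wz":0},{"hand":-1,"dx":0,"dy":0,"dz":0,"wx":0,"wy":0,"wz":0},{"hand":-1,"dx":0,"dy":0,"dz":0,"wx":0,"wy":0,"wz":0}]'
```

```text
time_s: 12.35
position: [0.5993, 0.1115, 0.0358]
tcp_rot: [[0.15, 0.989, 0.007], [0.989, -0.15, -0.0], [0.001, 0.007, -1.0]]
force: [6.8, -0.6, -3.5]
opening: 0.535
```

The opening of about 46.5 mm suggests the button is roughly 4.6 mm in, just short of release. I'll shift the hand towards the button to see whether it goes further in.

```bash
python3 -m handwheel '[{"hand":-1,"dx":-0.2,"dy":0.03,"dz":0,"wx":0,"wy":0,"wz":0},{"hand":-1,"dx":-0.2,"dy":0.03,"dz":0,"wx":0,"wy":0,"wz":0},{"hand":-1,"dx":0,"dy":0,"dz":0,"wx":0,"wy":0,"wz":0},{"hand":-1,"dx":0,"dy":0,"dz":0,"wx":0,"wy":0,"wz":0}]'; python3 - <<'E'
from h import *
cap('scene','s6.png')
im=cv2.imread('pics/s6.png')[170:320,200:400];cv2.imwrite('pics/s6c.png',cv2.resize(im,(800,600)))
s=bot.read_state();print(s['opening'],s['force'],s['moment'],s['tau'])
E
```

```text
time_s: 12.75
position: [0.5969, 0.1119, 0.0358]
tcp_rot: [[0.15, 0.989, 0.01], [0.989, -0.15, -0.001], [0.001, 0.01, -1.0]]
force: [9.0, -1.5, -6.2]
opening: 0.537
0.5329750555287504 [ 9.13611453 -1.76528968 -6.14531412] [-0.22234174 -1.15385001  0.01913292] [ 1.87459521e+00 -4.86464632e+01 -6.46880284e+00  3.46014518e-01
  2.16939099e+00  3.10234877e-02]
```

View pics/s6c.png

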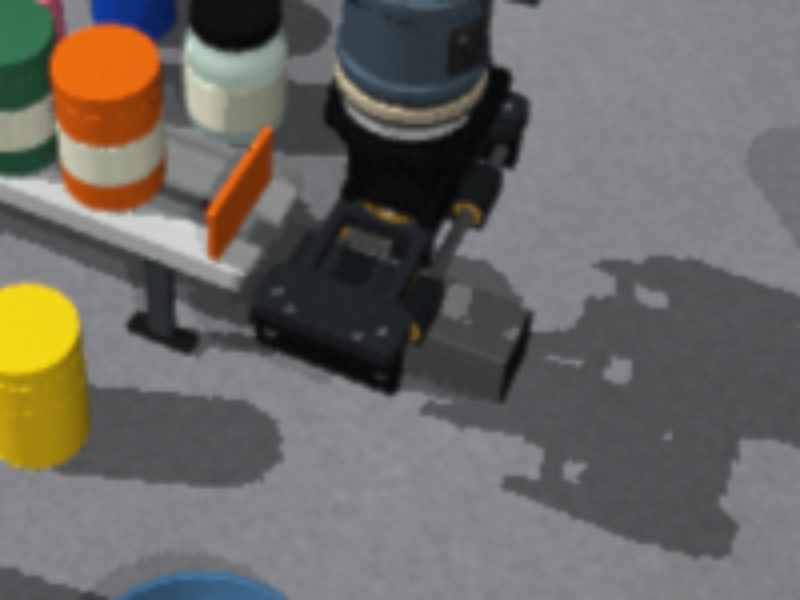

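The hand moved 2.4 mm further with only +2 N, now 9 N, so the button was still travelling. I'll press a little more to feel for its stop.

```bash
python3 -m handwheel '[{"hand":-1,"dx":-0.2,"dy":0.03,"dz":0,"wx":0,"wy":0,"wz":0},{"hand":-1,"dx":0,"dy":0,"dz":0,"wx":0,"wy":0,"wz":0},{"hand":-1,"dx":0,"dy":0,"dz":0,"wx":0,"wy":0,"wz":0}]'; python3 -m handwheel '[{"hand":-1,"dx":-0.2,"dy":0.03,"dz":0,"wx":0,"wy":0,"wz":0},{"hand":-1,"dx":0,"dy":0,"dz":0,"wx":0,"wy":0,"wz":0},{"hand":-1,"dx":0,"dy":0,"dz":0,"wx":0,"wy":0,"wz":0}]'
```

```text
time_s: 13.1
position: [0.5963, 0.112, 0.0359]
tcp_rot: [[0.15, 0.989, 0.013], [0.989, -0.15, -0.001], [0.001, 0.013, -1.0]]
force: [10.8, -1.5, -8.0]
opening: 0.531
time_s: 13.4
position: [0.5962, 0.112, 0.036]
tcp_rot: [[0.149, 0.989, 0.017], [0.989, -0.149, -0.001], [0.001, 0.017, -1.0]]
force: [14.1, -2.4, -10.1]
opening: 0.533
```

It's stiff now, with the button at its inner stop and 14 N of press. I'll start the sleeve along -y.

```bash
python3 -m handwheel '[{"hand":-1,"dx":-0.06,"dy":-0.4,"dz":0,"wx":0,"wy":0,"wz":0},{"hand":-1,"dx":-0.06,"dy":-0.4,"dz":0,"wx":0,"wy":0,"wz":0},{"hand":-1,"dx":0,"dy":0,"dz":0,"wx":0,"wy":0,"wz":0},{"hand":-1,"dx":0,"dy":0,"dz":0,"wx":0,"wy":0,"wz":0}]';  python3 - <<'E'
from h import *
cap('scene','s7.png')
im=cv2.imread('pics/s7.png')[170:320,200:400];cv2.imwrite('pics/s7c.png',cv2.resize(im,(800,600)))
E
```

```text
time_s: 13.8
position: [0.5951, 0.1043, 0.036]
tcp_rot: [[0.15, 0.989, 0.017], [0.989, -0.15, -0.001], [0.002, 0.017, -1.0]]
force: [14.2, -1.2, -10.6]
opening: 0.528
```

View pics/s7c.png

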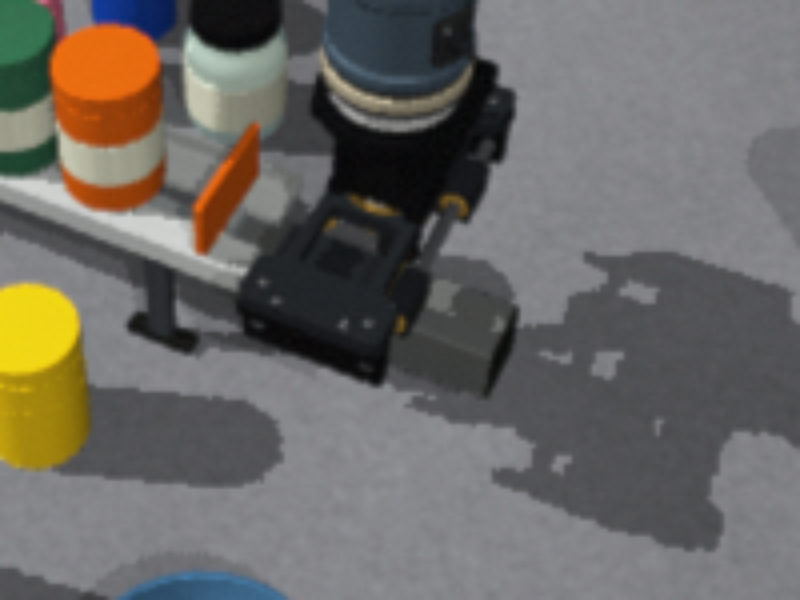

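The sleeve moved with the hand: the end plate went from crop (240,195) to (227,187), about 8 mm. Now I'll let the button go and lift.

```bash
python3 -m handwheel '[{"hand":1,"dx":0.3,"dy":-0.05,"dz":0,"wx":0,"wy":0,"wz":0},{"hand":1,"dx":0.3,"dy":-0.05,"dz":0,"wx":0,"wy":0,"wz":0},{"hand":1,"dx":0,"dy":0,"dz":0,"wx":0,"wy":0,"wz":0},{"hand":1,"dx":0,"dy":0,"dz":0,"wx":0,"wy":0,"wz":0},{"hand":1,"dx":0,"dy":0,"dz":0,"wx":0,"wy":0,"wz":0},{"hand":1,"dx":0,"dy":0,"dz":0,"wx":0,"wy":0,"wz":0}]'
python3 -m handwheel '[{"hand":1,"dx":0,"dy":0,"dz":1,"wx":0,"wy":0,"wz":0},{"hand":1,"dx":0,"dy":0,"dz":2,"wx":0,"wy":0,"wz":0},{"hand":1,"dx":0,"dy":0,"dz":3,"wx":0,"wy":0,"wz":0},{"hand":1,"dx":0,"dy":0,"dz":3,"wx":0,"wy":0,"wz":0},{"hand":1,"dx":0,"dy":0,"dz":3,"wx":0,"wy":0,"wz":0},{"hand":1,"dx":0,"dy":0,"dz":2,"wx":0,"wy":0,"wz":0},{"hand":-1,"dx":0.6,"dy":4.4,"dz":0,"wx":0,"wy":0,"wz":0},{"hand":-1,"dx":0.6,"dy":4.4,"dz":0,"wx":0,"wy":0,"wz":0},{"hand":-1,"dx":0.6,"dy":4.4,"dz":0,"wx":0,"wy":0,"wz":0},{"hand":-1,"dx":0,"dy":0,"dz":0,"wx":0,"wy":0,"wz":0}]'
python3 -m handwheel '[{"hand":-1,"dx":0,"dy":0,"dz":0,"wx":0,"wy":0,"wz":0},{"hand":-1,"dx":0,"dy":0,"dz":0,"wx":0,"wy":0,"wz":0}]'
python3 - <<'E'
from h import *
p,d=cap('scene','s8.png');X=cloud('scene',d)
im=cv2.imread('pics/s8.png')[170:320,200:400];cv2.imwrite('pics/s8c.png',cv2.resize(im,(800,600)))
o=np.array([.5741,-.0213]);ux=np.array([.9888,-.1495]);uy=np.array([.1495,.9888])
hsv=cv2.cvtColor(p,cv2.COLOR_RGB2HSV).astype(int);H,S,V=hsv[...,0],hsv[...,1],hsv[...,2]
for f in('/tmp/scene.npz',):
  m=(S>180)&((H<4)|(H>174))&(X[...,0]>.5)&(d>0);q=X[m];r=(q[:,:2]-o);print('button',m.sum(),np.percentile(r@ux,[10,50,90]),np.median(r@uy))
  m=(S>180)&(H>=4)&(H<18)&(V>90)&(X[...,0]>.5)&(np.abs(X[...,1]-.02)<.03)&(X[...,2]<.13)&(d>0);q=X[m];r=(q[:,:2]-o);print('plate',m.sum(),np.percentile(r@uy,[10,50,90]))
E
```

```text
time_s: 14.45
position: [0.5919, 0.1043, 0.0356]
tcp_rot: [[0.149, 0.989, -0.001], [0.989, -0.149, 0.0], [-0.0, -0.001, -1.0]]
force: [0.6, 0.0, -0.5]
opening: 0.96
time_s: 15.45
position: [0.6107, 0.2417, 0.1767]
tcp_rot: [[0.144, 0.99, 0.003], [0.99, -0.144, 0.003], [0.003, 0.002, -1.0]]
force: [0.2, -0.8, 0.2]
opening: 0.724
time_s: 15.65
position: [0.6101, 0.2353, 0.1757]
tcp_rot: [[0.15, 0.989, -0.001], [0.989, -0.15, -0.001], [-0.001, -0.0, -1.0]]
force: [-0.4, -0.2, 0.0]
opening: 0.542
button 52 [0.02451858 0.02817212 0.02994677] 0.1274265444843935
plate 221 [0.03940806 0.04262036 0.04342376]
```

View pics/s8c.png

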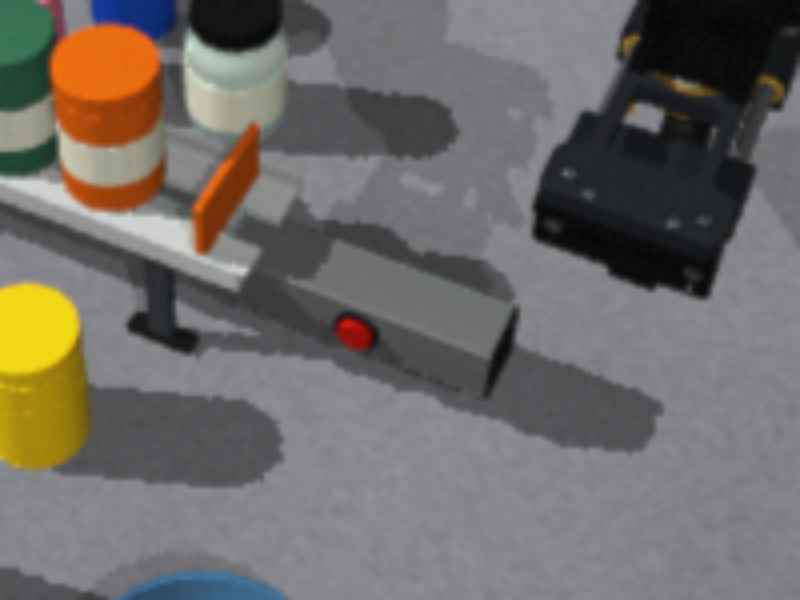

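The s8 crop shows the sleeve about 7.5 mm in, the button red at (355,332) pressed in and staying in, and the tins standing. I'll go behind the end face with the fingers shut.

```bash
python3 -m handwheel '[{"hand":-1,"dx":0.25,"dy":0,"dz":-1,"wx":0,"wy":0,"wz":0},{"hand":-1,"dx":0,"dy":0,"dz":-2,"wx":0,"wy":0,"wz":0},{"hand":-1,"dx":0,"dy":0,"dz":-2,"wx":0,"wy":0,"wz":0},{"hand":-1,"dx":0,"dy":0,"dz":-2,"wx":0,"wy":0,"wz":0},{"hand":-1,"dx":0,"dy":0,"dz":-2,"wx":0,"wy":0,"wz":0},{"hand":-1,"dx":0,"dy":0,"dz":-2,"wx":0,"wy":0,"wz":0},{"hand":-1,"dx":0,"dy":0,"dz":-2,"wx":0,"wy":0,"wz":0},{"hand":-1,"dx":0,"dy":0,"dz":0,"wx":0,"wy":0,"wz":0},{"hand":-1,"dx":0,"dy":0,"dz":0,"wx":0,"wy":0,"wz":0}]'
python3 -m handwheel '[{"hand":-1,"dx":-0.15,"dy":-1,"dz":0,"wx":0,"wy":0,"wz":0},{"hand":-1,"dx":-0.15,"dy":-1,"dz":0,"wx":0,"wy":0,"wz":0},{"hand":-1,"dx":-0.15,"dy":-1,"dz":0,"wx":0,"wy":0,"wz":0},{"hand":-1,"dx":-0.06,"dy":-0.4,"dz":0,"wx":0,"wy":0,"wz":0},{"hand":-1,"dx":0,"dy":0,"dz":0,"wx":0,"wy":0,"wz":0},{"hand":-1,"dx":0,"dy":0,"dz":0,"wx":0,"wy":0,"wz":0}]'
python3 - <<'E'
from h import *
p,d=cap('scene','s9.png')
im=cv2.imread('pics/s9.png')[170:320,200:400];cv2.imwrite('pics/s9c.png',cv2.resize(im,(800,600)))
E
```

```text
time_s: 16.6
position: [0.6129, 0.2353, 0.045]
tcp_rot: [[0.151, 0.989, -0.001], [0.989, -0.151, -0.0], [-0.0, -0.001, -1.0]]
force: [-0.2, 0.5, 0.0]
opening: 0.007
time_s: 17.2
position: [0.6081, 0.2021, 0.0458]
tcp_rot: [[0.15, 0.989, 0.0], [0.989, -0.15, 0.0], [0.0, 0.0, -1.0]]
force: [-0.7, 0.0, 0.0]
opening: 0.008
```

View pics/s9c.png

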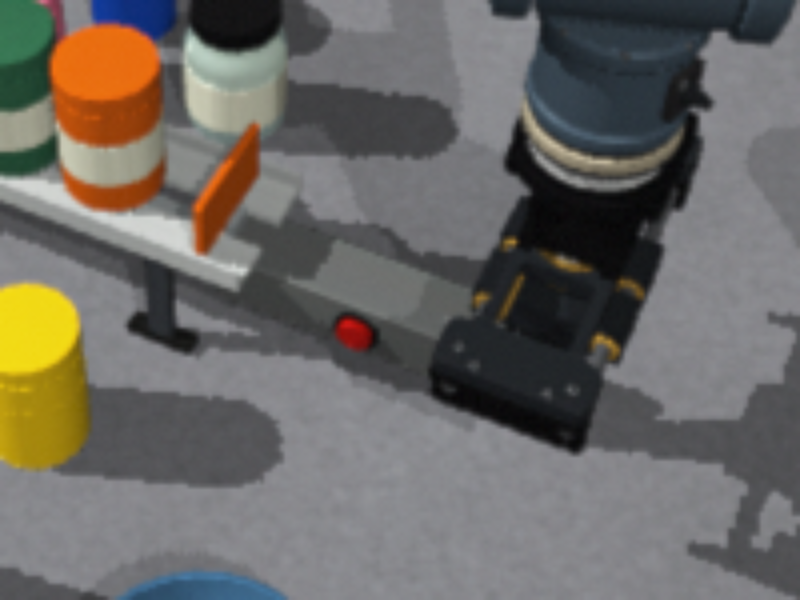

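The fingers sit behind the end face with a gap of about 14 mm. Advancing 30 mm first.

```bash
python3 -m handwheel '[{"hand":-1,"dx":-0.045,"dy":-0.3,"dz":0,"wx":0,"wy":0,"wz":0},{"hand":-1,"dx":-0.045,"dy":-0.3,"dz":0,"wx":0,"wy":0,"wz":0},{"hand":-1,"dx":-0.045,"dy":-0.3,"dz":0,"wx":0,"wy":0,"wz":0},{"hand":-1,"dx":-0.045,"dy":-0.3,"dz":0,"wx":0,"wy":0,"wz":0},{"hand":-1,"dx":-0.045,"dy":-0.3,"dz":0,"wx":0,"wy":0,"wz":0}]'
python3 -m handwheel '[{"hand":-1,"dx":-0.045,"dy":-0.3,"dz":0,"wx":0,"wy":0,"wz":0},{"hand":-1,"dx":-0.045,"dy":-0.3,"dz":0,"wx":0,"wy":0,"wz":0},{"hand":-1,"dx":-0.045,"dy":-0.3,"dz":0,"wx":0,"wy":0,"wz":0},{"hand":-1,"dx":-0.045,"dy":-0.3,"dz":0,"wx":0,"wy":0,"wz":0},{"hand":-1,"dx":-0.045,"dy":-0.3,"dz":0,"wx":0,"wy":0,"wz":0}]'
python3 -m handwheel '[{"hand":-1,"dx":-0.03,"dy":-0.2,"dz":0,"wx":0,"wy":0,"wz":0},{"hand":-1,"dx":0,"dy":0,"dz":0,"wx":0,"wy":0,"wz":0}]'
```

```text
time_s: 17.75
position: [0.6058, 0.1878, 0.0455]
tcp_rot: [[0.151, 0.989, 0.0], [0.989, -0.151, 0.002], [0.002, 0.0, -1.0]]
force: [1.0, 4.9, -1.3]
opening: 0.006
time_s: 18.25
position: [0.6037, 0.1741, 0.0455]
tcp_rot: [[0.15, 0.989, 0.001], [0.989, -0.15, 0.003], [0.003, 0.001, -1.0]]
force: [1.7, 6.9, -1.7]
opening: 0.002
time_s: 18.45
position: [0.6031, 0.1706, 0.0455]
tcp_rot: [[0.15, 0.989, 0.0], [0.989, -0.15, 0.001], [0.001, 0.0, -1.0]]
force: [-0.6, 2.4, -0.6]
opening: 0.007
```

The sleeve slides at about 5–7 N and is at s ≈ 26 mm. Going slower now.

```bash
python3 -m handwheel '[{"hand":-1,"dx":-0.03,"dy":-0.2,"dz":0,"wx":0,"wy":0,"wz":0},{"hand":-1,"dx":-0.03,"dy":-0.2,"dz":0,"wx":0,"wy":0,"wz":0}]'
python3 -m handwheel '[{"hand":-1,"dx":-0.03,"dy":-0.2,"dz":0,"wx":0,"wy":0,"wz":0},{"hand":-1,"dx":-0.03,"dy":-0.2,"dz":0,"wx":0,"wy":0,"wz":0}]'
```

```text
time_s: 18.65
position: [0.6026, 0.1667, 0.0456]
tcp_rot: [[0.15, 0.989, 0.0], [0.989, -0.15, 0.001], [0.001, 0.0, -1.0]]
force: [-1.0, 5.9, 1.0]
opening: 0.004
time_s: 18.85
position: [0.602, 0.1623, 0.0456]
tcp_rot: [[0.15, 0.989, 0.0], [0.989, -0.15, 0.001], [0.001, 0.0, -1.0]]
force: [-0.0, 1.1, -0.4]
opening: 0.001
```

```bash
python3 -m handwheel '[{"hand":-1,"dx":-0.03,"dy":-0.2,"dz":0,"wx":0,"wy":0,"wz":0},{"hand":-1,"dx":-0.03,"dy":-0.2,"dz":0,"wx":0,"wy":0,"wz":0}]'
```

```text
time_s: 19.05
position: [0.6014, 0.1585, 0.0457]
tcp_rot: [[0.15, 0.989, 0.0], [0.989, -0.15, 0.001], [0.001, 0.0, -1.0]]
force: [0.4, 9.4, -0.3]
opening: 0.008
```

```bash
python3 -m handwheel '[{"hand":-1,"dx":-0.03,"dy":-0.2,"dz":0,"wx":0,"wy":0,"wz":0},{"hand":-1,"dx":0,"dy":0,"dz":0,"wx":0,"wy":0,"wz":0}]'; python3 - <<'E'
from h import *
p,d=cap('scene','s10.png')
im=cv2.imread('pics/s10.png')[170:320,200:400];cv2.imwrite('pics/s10c.png',cv2.resize(im,(800,600)))
E
```

```text
time_s: 19.25
position: [0.6014, 0.1584, 0.0457]
tcp_rot: [[0.151, 0.988, 0.001], [0.988, -0.151, 0.004], [0.004, 0.001, -1.0]]
force: [1.0, 11.5, -1.0]
opening: 0.008
```

View pics/s10c.png

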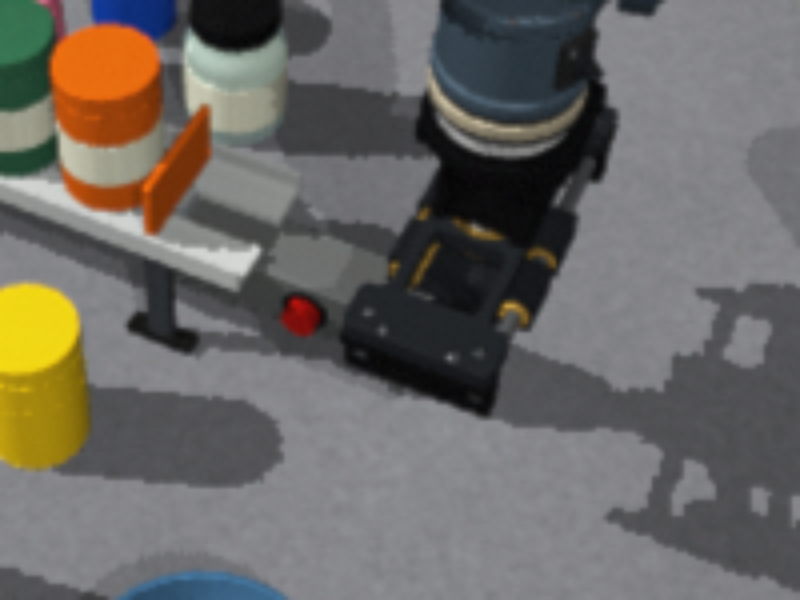

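The hand stopped at y = 0.1584 despite a further 2 mm commanded. The button at crop (300,315) looks proud again. One more nudge should confirm a rigid stop.

```bash
python3 -m handwheel '[{"hand":-1,"dx":-0.03,"dy":-0.2,"dz":0,"wx":0,"wy":0,"wz":0},{"hand":-1,"dx":0,"dy":0,"dz":0,"wx":0,"wy":0,"wz":0}]'
```

```text
time_s: 19.5
position: [0.6014, 0.1582, 0.0458]
tcp_rot: [[0.152, 0.988, 0.003], [0.988, -0.152, 0.007], [0.007, 0.002, -1.0]]
force: [1.3, 16.6, -1.5]
opening: 0.001
```

It's rigid. I'll back off, lift clear and check.

```bash
python3 -m handwheel '[{"hand":-1,"dx":0.09,"dy":0.6,"dz":0,"wx":0,"wy":0,"wz":0},{"hand":-1,"dx":0.3,"dy":2,"dz":0,"wx":0,"wy":0,"wz":0},{"hand":-1,"dx":0.45,"dy":3,"dz":0,"wx":0,"wy":0,"wz":0},{"hand":-1,"dx":0.3,"dy":2,"dz":2,"wx":0,"wy":0,"wz":0},{"hand":-1,"dx":0,"dy":0,"dz":4,"wx":0,"wy":0,"wz":0},{"hand":-1,"dx":0,"dy":0,"dz":4,"wx":0,"wy":0,"wz":0},{"hand":-1,"dx":0,"dy":0,"dz":4,"wx":0,"wy":0,"wz":0},{"hand":-1,"dx":0,"dy":0,"dz":0,"wx":0,"wy":0,"wz":0},{"hand":-1,"dx":0,"dy":0,"dz":0,"wx":0,"wy":0,"wz":0}]'
python3 - <<'E'
from h import *
p,d=cap('scene','s11.png');cap('top','t11.png');X=cloud('scene',d)
im=cv2.imread('pics/s11.png')[130:300,140:367];cv2.imwrite('pics/s11c.png',cv2.resize(im,(800,600)))
o=np.array([.5741,-.0213]);ux=np.array([.9888,-.1495]);uy=np.array([.1495,.9888])
c0=cv2.cvtColor(cv2.imread('pics/s0.png'),cv2.COLOR_BGR2RGB)
hsv=cv2.cvtColor(p,cv2.COLOR_RGB2HSV).astype(int);H,S,V=hsv[...,0],hsv[...,1],hsv[...,2]
m=(S>180)&((H<4)|(H>174))&(X[...,0]>.5)&(d>0);q=X[m];r=(q[:,:2]-o);print('button',m.sum(),np.percentile(r@ux,[10,50,90]),np.median(r@uy))
m=(S>180)&(H>=4)&(H<18)&(V>90)&(X[...,0]>.5)&(np.abs(X[...,1])<.03)&(X[...,2]<.13)&(d>0);q=X[m];r=(q[:,:2]-o);print('plate',m.sum(),np.percentile(r@uy,[10,50,90]))
t=np.load('/tmp/top.npz')['d'];Y=cloud('top',t)
m=(Y[...,2]>.16)&(Y[...,2]<.175)&(abs(Y[...,0]-.56)<.06)&(Y[...,1]<.02)&(Y[...,1]>-.22)
k,l,st,ce=cv2.connectedComponentsWithStats(m.astype(np.uint8))
for i in range(1,k):
    if st[i,4]>50: print(st[i,4],np.median(Y[l==i],0))
E
```

```text
time_s: 20.4
position: [0.6126, 0.2291, 0.1867]
tcp_rot: [[0.15, 0.989, 0.002], [0.989, -0.15, -0.001], [-0.001, 0.002, -1.0]]
force: [0.5, -0.7, -0.2]
opening: 0.009
button 69 [0.02487875 0.03185971 0.03414418] 0.09771238474285247
plate 234 [0.00957588 0.01249239 0.01338791]
401 [ 0.567694   -0.05271393  0.1687806 ]
402 [ 0.56049709 -0.1140868   0.16867304]
405 [ 0.55057003 -0.17576742  0.16845246]
```

View pics/s11c.png

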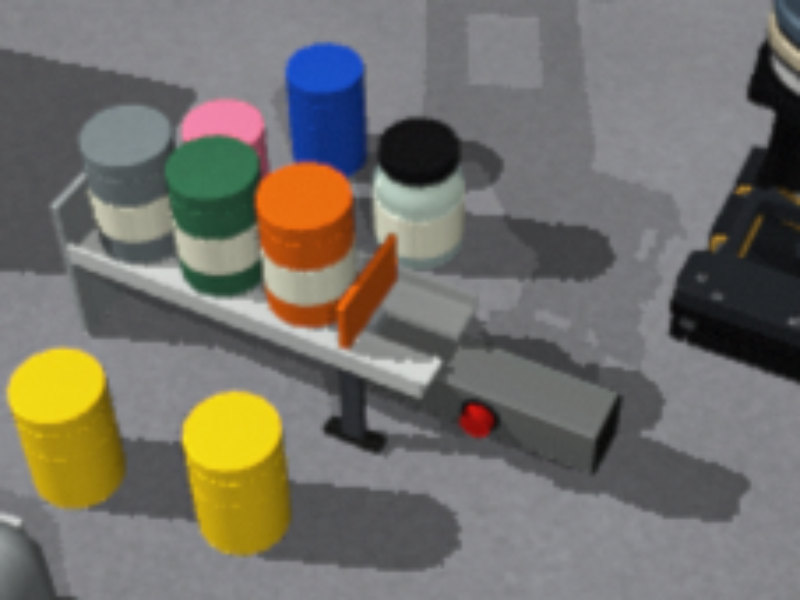

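View pics/t11.png

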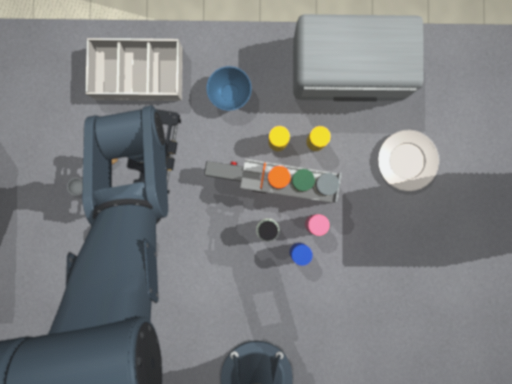

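```bash
python3 - <<'E'
from h import *
a=cv2.imread('pics/s0.png').astype(int);b=cv2.imread('pics/s11.png').astype(int)
for n,(v0,v1,u0,u1) in dict(mug=(195,245,403,445),jar=(163,205,244,273)).items(): print(n,abs(a-b)[v0:v1,u0:u1].mean())
s=bot.read_state();print(s['force'],s['time_s']);hand_in()
E
```

```text
mug 10.46079365079365
jar 10.561029009304871
[ 0.47038965  0.56960913 -0.13181548] 20.5
the job is handed in; nothing more can be done
```

The job is handed in. All three tins stand in the rack, which is closed to its next hole with the button out again.

- **Placing:** I gripped the orange spare tin and lowered it between the green tin and the end plate while the rack was still extended. The wrist force showed it touch the rails, and I released it there.
- **Closing:** I pressed the button to its inner stop with a finger and moved the sleeve about 8 mm. I then let the button go and pushed the end face until the sleeve stopped dead. It did not yield to two further 2 mm nudges, at 11.5 N and then 16.6 N.
- **Last checks:** The button face is back at x ≈ 32 mm, against 31 mm at the start and 28 mm while riding on the tube. The sleeve is about 37 mm in, inside the 30–50 mm range. All three tin tops are at z ≈ 0.168, so the tins are upright, and nothing touches the hand. The robot's clock showed 20.5 s.
- **Disagreement, gripper:** The jaws did not close fully on the button. They stalled at about 46 mm, so I pressed it by moving the arm sideways instead of by clamping.
- **Disagreement, mug and jar:** The before/after picture difference around each was about 10 grey levels. The arm's shadows had moved, which may explain it, but I did not measure their positions again. The last pictures show the jar in its place. I did not look at the mug again: the arm hid it from the top camera and my last close-up did not include it. The arm was not run into either.

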